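Box the macarons and find the full tea tin

TASK

A customer is buying the macarons and a tin of tea: take the scoop by its handle, tip all four macarons off it into the open pastry box without touching them with the gripper, and put the empty scoop back flat on the counter. Two of the three identical tea tins are empty display tins, so heft them to feel which one is full (clearly the heaviest), leaving the empty ones standing on the counter. Finish while holding the full tin up, upright and still, about 20 cm above the counter for the customer to see; do not let go of it, and do not knock the other things on the counter about.

Things in the scene. Friction and masses are not known exactly. Their poses are not given: they have to be found in the camera images.
- tea_tin_a: one of three identical closed steel tea tins with a blank brown card band: round, 61 mm across, 85 mm tall, upright. Origin: centre of its underside, z up. The full one (0.7 kg at most) is at least 2.3 N heavier than either empty one; the empties differ by up to 1.2 N. Nothing visible tells them apart; any may stand in any of the three places.
- tea_tin_b: one of three identical closed steel tea tins with a blank brown card band: round, 61 mm across, 85 mm tall, upright. Origin: centre of its underside, z up. The full one (0.7 kg at most) is at least 2.3 N heavier than either empty one; the empties differ by up to 1.2 N. Nothing visible tells them apart; any may stand in any of the three places.
- tea_tin_c: one of three identical closed steel tea tins with a blank brown card band: round, 61 mm across, 85 mm tall, upright. Origin: centre of its underside, z up. The full one (0.7 kg at most) is at least 2.3 N heavier than either empty one; the empties differ by up to 1.2 N. Nothing visible tells them apart; any may stand in any of the three places.
- scoop: loose steel scoop, 0.17 kg. Pan 130 mm long (x), 90 wide (y), floor 3 mm; back and side walls 32 mm high, falling to 8 at the front edge (x = +65 mm), which is open, no lip. Origin: underside of the pan centre; +x out of the front, z up. Level wooden handle at the back, 20 x 20 mm, x = -84 to -169 mm, axis 40 mm up. The macarons slide off once it is pitched front-down by 18 to 26 degrees.
- scoop_grip (a point): middle of the scoop's wooden handle, on the handle's axis (x = -115 mm, z = 40 mm in the scoop's frame); axes as the scoop's
- macaron_0: one of four cream-coloured macarons lying in the scoop: round, 40 mm across, 24 mm thick, 22 g. Origin: its middle; z is its round axis.
- macaron_1: one of four cream-coloured macarons lying in the scoop: round, 40 mm across, 24 mm thick, 22 g. Origin: its middle; z is its round axis.
- macaron_2: one of four cream-coloured macarons lying in the scoop: round, 40 mm across, 24 mm thick, 22 g. Origin: its middle; z is its round axis.
- macaron_3: one of four cream-coloured macarons lying in the scoop: round, 40 mm across, 24 mm thick, 22 g. Origin: its middle; z is its round axis.
- pastry_box: open square kraft-card box that does not move: 160 x 160 mm outside, walls 60 mm high and 3 mm thick, floor 3 mm. Origin: underside of its centre; the lid stands open along its +x side, leaning outward, its top 210 mm above the counter.
- honey_jar: glass jar with a lid, 57 mm across, 77 mm high, loose bystander. Origin: centre of its underside.
- egg_timer: kitchen timer with a ridge on top, 63 mm across, 52 mm high, loose bystander. Origin: centre of its underside.
Mind the look-alikes: they are no part of the job. Leave any purple or turquoise look-alike of the macaron_2 alone.

How it is judged:
On the way, in this order (a step that is already met when the one before it is completed fails the run):
1. the scoop is lifted and tipped over the pastry box (angle between scoop's own z axis and vertical above 0.35 rad and height (world z) of scoop above 0.04 m and horizontal distance between scoop and pastry_box below 0.22 m), for 0.1 s.
2. all four macarons lie in the pastry box and the empty scoop lies flat on the counter again, let go (x of macaron_0 in the frame of pastry_box between -0.08 and 0.08 m and y of macaron_0 in the frame of pastry_box between -0.08 and 0.08 m and z of each of macaron_0, macaron_1, macaron_2, macaron_3 in the frame of pastry_box below 0.055 m and x of macaron_1 in the frame of pastry_box between -0.08 and 0.08 m and y of macaron_1 in the frame of pastry_box between -0.08 and 0.08 m and x of macaron_2 in the frame of pastry_box between -0.08 and 0.08 m and y of macaron_2 in the frame of pastry_box between -0.08 and 0.08 m and x of macaron_3 in the frame of pastry_box between -0.08 and 0.08 m and y of macaron_3 in the frame of pastry_box between -0.08 and 0.08 m and height (world z) of scoop below 0.008 m and angle between scoop's own z axis and vertical below 0.08 rad and contact force between each of the arm, the fingers and scoop below 0.1 N), for 0.2 s.
At the end, for the whole second after the job is handed in: one tin is held in the fingers, upright within 0.3 rad and still, its underside over 120 mm up; the other two stand on the counter and each weighs under 3.7 N (they are the empties); all four macarons lie in the box below its rim; the scoop lies flat on the counter, let go (all of step 2 and ((height (world z) of tea_tin_a above 0.12 m and angle between tea_tin_a's own z axis and vertical below 0.3 rad and linear speed of tea_tin_a below 0.03 m/s and contact force between tea_tin_a and the fingers above 2 N and height (world z) of each of tea_tin_b, tea_tin_c below 0.006 m and angle between each of tea_tin_b, tea_tin_c's own z axis and vertical below 0.08 rad and contact force between tea_tin_b and anything else between 0.8 and 3.7 N and contact force between tea_tin_c and anything else between 0.8 and 3.7 N) or (height (world z) of tea_tin_b above 0.12 m and angle between tea_tin_b's own z axis and vertical below 0.3 rad and linear speed of tea_tin_b below 0.03 m/s and contact force between tea_tin_b and the fingers above 2 N and height (world z) of each of tea_tin_a, tea_tin_c below 0.006 m and angle between each of tea_tin_a, tea_tin_c's own z axis and vertical below 0.08 rad and contact force between tea_tin_a and anything else between 0.8 and 3.7 N and contact force between tea_tin_c and anything else between 0.8 and 3.7 N) or (height (world z) of tea_tin_c above 0.12 m and angle between tea_tin_c's own z axis and vertical below 0.3 rad and linear speed of tea_tin_c below 0.03 m/s and contact force between tea_tin_c and the fingers above 2 N and height (world z) of each of tea_tin_a, tea_tin_b below 0.006 m and angle between each of tea_tin_a, tea_tin_b's own z axis and vertical below 0.08 rad and contact force between tea_tin_a and anything else between 0.8 and 3.7 N and contact force between tea_tin_b and anything else between 0.8 and 3.7 N))); the arm keeps its last pose, push and grip.
It fails at once if the gripper touches a macaron (contact force between any of the arm, the fingers and macaron_0 above 0.3 N or contact force between any of the arm, the fingers and macaron_1 above 0.3 N or contact force between any of the arm, the fingers and macaron_2 above 0.3 N or contact force between any of the arm, the fingers and macaron_3 above 0.3 N).
It fails at once if the jar or the timer is pushed more than 40 mm or knocked over (distance of any of honey_jar, egg_timer from where it was at the start of the episode above 0.04 m or angle between any of honey_jar, egg_timer's own z axis and vertical above 0.5 rad).
It fails at once if a tea tin is knocked over (angle between any of tea_tin_a, tea_tin_b, tea_tin_c's own z axis and vertical above 0.7 rad).
It also fails if it takes over 72 s, if anything falls off the work surface, if the arm or the gripper's body presses on something with over 40 N, if the wrist force passes 120 N, or if a joint passes its speed limit or range.

ROBOT

A 6-joint arm with a two-finger parallel gripper is mounted at the origin on a cart in front of the work surface, level with it; the furniture and walls round the work are solid. World frame = base frame: x ahead of the robot, y to its left, z up, the work surface at z = 0. Lengths are in m, angles in rad, forces in N, time in s.
With the tool pointing down it reaches from about 0.3 to 0.875 m from the base axis. Payload 6.4 kg.
Tool frame: the origin (TCP) lies between the finger pads; the fingertips stand 17 mm ahead of it and the grasp point (between the pads) lies 2 mm behind it (arm.tips_ahead is the distance from the TCP to the fingertips, in m); z points along the fingers, y is the line along which they close (so a half turn about z gives the same grasp; the last joint's range is limited). The gripper opens to 88 mm and grips with 3 to 60 N. Pads are 18 mm wide; open, the fingers measure 123 mm over their backs; the gripper's body (75 mm by 187 mm) begins 45 mm behind the grasp point.
Start: joints at [1.107, 0.181, 1.607, -0, 1.354, -0.206], TCP at [0.147, 0.556, 0.256] pointing down, gripper open.
Joint ranges: [-2.99, 2.99], [-0.89, 2.07], [0.3, 2.58], [-1.14, 4.28], [0, 2.63], [-3.12, 3.12]. Speed limits (rad/s): [2.57, 2.57, 3.01, 3.14, 3.14, 3.14].

INTERFACE

Orientations are given as a unit quaternion [x, y, z, w].
In Python, from workcell import arm, vision gives the robot as it stands.
- The arm moves only by the shell command python3 -m creep 'ROWS' [FORCE]. ROWS is JSON, a list of rows, each an object with "offset": the shift along the tool's x, y, z in m, a list of three; "delta_rot": the turn, a rotation vector about the tool's x, y, z in degrees, a list of three; "jaw": the opening, from -1 (shut) to 1 (fully open). In form: [{"offset": [x, y, z], "delta_rot": [ax, ay, az], "jaw": jaw}, ...]. A call has 1 to 20 rows; each row is the pose to reach, as a shift and turn from the pose commanded when the call began, along the tool's axes at that moment; what a row does not reach only later rows make up. A row lasts 1/12 s, in which the tool goes at most 41.7 mm and 7.16 degrees, less where a joint would pass 70% of its speed; a pose out of reach is approached as far as the arm can. A call with a gripper value outside its range is refused whole. The fingers move at their own pace and stop on an object; FORCE is the grip in N (left out, the last holds). Time passes only in rows, so rows that repeat a pose let the fingers close. It gives the time, the measured TCP pose, the force, the opening and the grip force at its end, in the units of the state.
- arm.get_obs(): the state, without advancing time (a new reading comes with each control period).
- vision.read_camera(name): name is "scene" or "top" or "wrist"; returns the picture (420x560x3 uint8, red, green, blue); there is no depth.
- vision.camera_info(name): a dict with "intrinsics" (3x3 intrinsics, pixels), "R" (3x3) and "t" (3): a world point X has camera coordinates R X + t; the wrist camera has in their place "T_tool_cam" (4x4, takes a point from camera to tool coordinates, whose origin is the TCP and whose axes are the flange's). Camera axes: x right, y down, z forward; pixel columns grow to the right and rows downward; lengths in m; the calibration is good to about 2 mm. The wrist camera is an equidistant fisheye: a pixel r from the principal point sees the ray r / f radians off the axis. A picture is of the moment at which its call begins: read the wrist's pose just before it. camera_info takes no time and is no camera call.
- arm.hand_in(): hands the job in; it is judged then, once.
The state is a dict: "clock": time; "joint_positions": joint angles; "qd": joint speeds; "tau": joint torques, N m; "tool_pos": TCP position; "ee_rot": TCP orientation; "force": force on the tool from outside, world axes, zero at the start; "moment": the same for the moment, N m; "gripper_width": finger opening in m; "finger_force": force on a finger pad.
Only numpy, scipy, OpenCV 4.12 (cv2) and the standard library are available. Lean on these libraries where they do the work, as an engineer would, in place of code of your own. Each camera call takes 0.05 s, during which the arm holds its last target. There are 200 camera calls.

## Working session

There is one attempt and no reset: what is moved stays moved. The work goes in short steps, Python scripts to look and compute and a shell command to move; the robot and the scene stay as the last step left them, time stands still between calls to the robot, and variables do not carry over. Pictures are saved under pics/ and viewed, at most 10 in all, crops included, and the job is handed in when it is done.

```bash
mkdir -p pics; ls; python3 - <<'E'
from workcell import arm, vision
import cv2, numpy as np
np.set_printoptions(precision=4,suppress=True)
for n in ("scene","top"):
    im=vision.read_camera(n); cv2.imwrite(f"pics/{n}0.png",cv2.cvtColor(im,cv2.COLOR_RGB2BGR))
    print(n,vision.camera_info(n))
print(vision.camera_info("wrist"))
print(arm.get_obs())
E
```

```text
pics
scene {'intrinsics': array([[395.1715,   0.    , 283.1505],
       [  0.    , 395.1715, 215.0069],
       [  0.    ,   0.    ,   1.    ]]), 'R': array([[-0.971 , -0.238 ,  0.0228],
       [-0.1499,  0.5316, -0.8337],
       [ 0.1863, -0.8129, -0.5518]]), 't': array([0.5755, 0.1562, 0.8888])}
top {'intrinsics': array([[491.3684,   0.    , 280.8761],
       [  0.    , 491.3684, 219.4971],
       [  0.    ,   0.    ,   1.    ]]), 'R': array([[-0.0236, -0.9997,  0.009 ],
       [-0.9963,  0.0228, -0.0823],
       [ 0.0821, -0.0109, -0.9966]]), 't': array([-0.0151,  0.6109,  1.2002])}
{'intrinsics': array([[325.1923,   0.    , 280.6092],
       [  0.    , 325.1923, 203.0263],
       [  0.    ,   0.    ,   1.    ]]), 'T_tool_cam': array([[ 0.0004, -0.9652, -0.2616,  0.0667],
       [ 1.    ,  0.0004,  0.0001, -0.0001],
       [ 0.    , -0.2616,  0.9652, -0.1287],
       [ 0.    ,  0.    ,  0.    ,  1.    ]])}
{'clock': 0.1, 'joint_positions': array([ 1.1067,  0.1815,  1.6079, -0.    ,  1.3538, -0.2063]), 'qd': array([-0.0005, -0.002 , -0.002 ,  0.001 ,  0.0006, -0.0012]), 'tau': array([  0.0005, -43.4817, -34.27  ,   0.0705,   0.034 ,  -0.    ]), 'tool_pos': array([0.1464, 0.5556, 0.2549]), 'ee_rot': array([ 0.1285,  0.9917, -0.0007, -0.0003]), 'force': array([-0.2689,  0.5977,  0.5962]), 'moment': array([ 0.0325, -0.0017,  0.0136]), 'finger_force': 0.0, 'gripper_width': 0.08841972021708146}
```

View pics/top0.png

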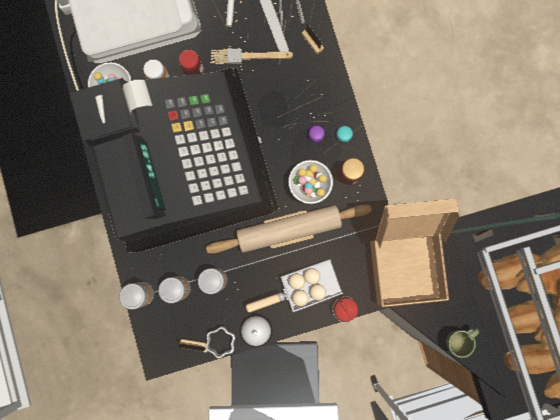

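View pics/scene0.png

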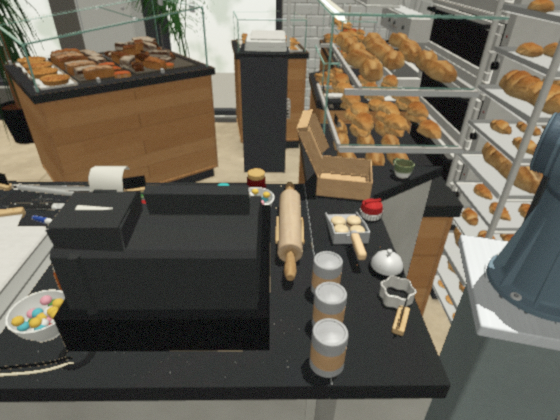

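The top view shows the scoop with four macarons around (307,287), its handle to (250,305). The box is at (410,270) with its lid on the far side, the tins are at (136,295), (173,289) and (211,281), and a red item at (345,310) and a steel dome at (256,331) flank the scoop. I'll enlarge it for exact pixels.

```bash
python3 - <<'E'
import cv2
im=cv2.imread("pics/top0.png")
cv2.imwrite("pics/crop1.png",cv2.resize(im[255:355,230:390],None,fx=5,fy=5,interpolation=cv2.INTER_CUBIC))
a=cv2.resize(im[260:315,110:240],None,fx=4.6,fy=4.6,interpolation=cv2.INTER_CUBIC)
b=cv2.resize(im[190:320,360:470],None,fx=2.6,fy=2.6,interpolation=cv2.INTER_CUBIC)
import numpy as np
c=np.zeros((a.shape[0]+b.shape[0],600,3),np.uint8);c[:a.shape[0],:a.shape[1]]=a[:,:600];c[a.shape[0]:,:b.shape[1]]=b
cv2.imwrite("pics/crop2.png",c);print(a.shape,b.shape)
E
```

```text
(253, 598, 3) (338, 286, 3)
```

View pics/crop1.png

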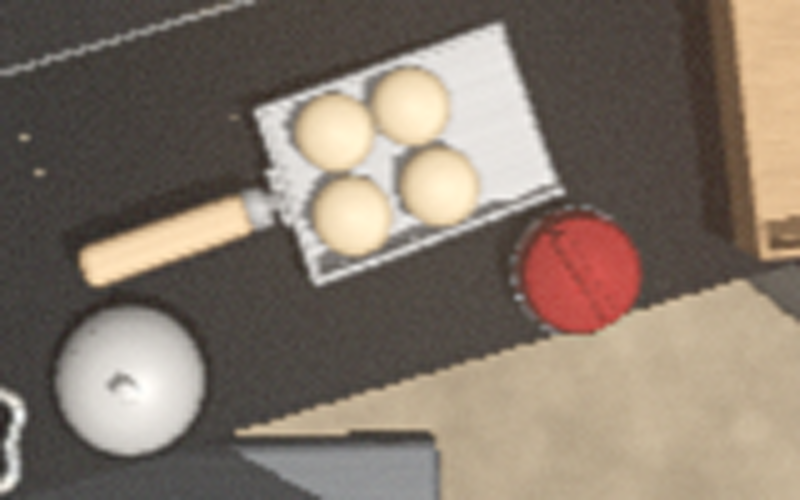

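View pics/crop2.png

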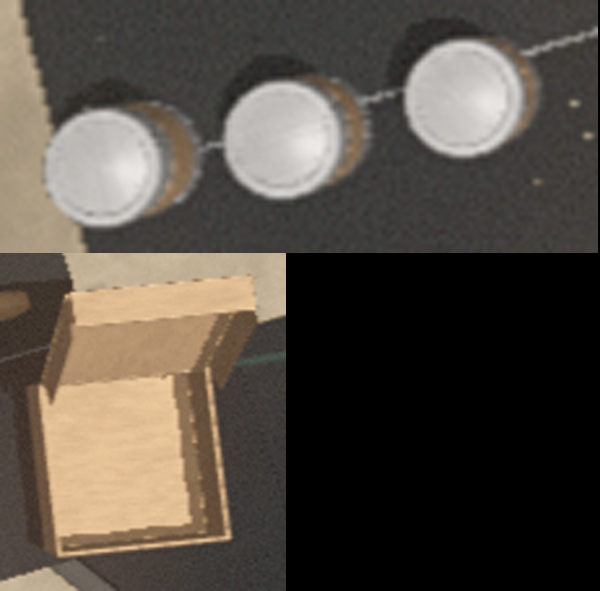

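Crop readings, in full-image pixels:
- Handle top: from (247.4,308.2) to (280,297.6).
- Pan corners: (281,276.6), (293.6,311.6), (330.4,260), (342.4,293).
- Timer (red, with ridge): (346,309).
- Tin tops: (132.4,296.3), (171.3,290.4), (210.7,281.3).
- Box rim corners: (382.3,305.4), (448.5,299.6), (374.6,241.9), (440,235).

```bash
cat > h.py <<'E'
import numpy as np
from workcell import arm, vision
from scipy.spatial.transform import Rotation as Ro
np.set_printoptions(precision=4,suppress=True)
def ray(n,uv,z):
    c=vision.camera_info(n);K,R,t=c['intrinsics'],c['R'],c['t']
    d=R.T@np.linalg.inv(K)@np.array([*uv,1.]);o=-R.T@t
    return o+d*(z-o[2])/d[2]
def proj(n,X):
    c=vision.camera_info(n);p=c['intrinsics']@(c['R']@np.array(X)+c['t']);return p[:2]/p[2]
def rel(pos,Rm,o=None):
    "rows' offset/delta_rot for target world pose from measured pose"
    o=o or arm.get_obs();R0=Ro.from_quat(o['ee_rot'])
    return R0.inv().apply(np.array(pos)-o['tool_pos']),(R0.inv()*Rm).as_rotvec(degrees=True)
E
python3 - <<'E'
from h import *
q=lambda l,z,ps:[print(l,ray('top',p,z)) for p in ps]
q('handle',.05,[(247.4,308.2),(280,297.6)])
q('panback',.032,[(281,276.6),(293.6,311.6)]);q('panfront',.008,[(330.4,260),(342.4,293)])
q('timer',.045,[(346,309)]);q('dome',.03,[(256,331)]);q('tin',.085,[(132.4,296.3),(171.3,290.4),(210.7,281.3)])
q('box',.06,[(382.3,305.4),(448.5,299.6),(374.6,241.9),(440,235)])
q('mac',.015,[(297,281.5),(312,276),(300,298.3),(318,292)]);q('pin',.05,[(225,245),(360,212)])
o=arm.get_obs();print(Ro.from_quat(o['ee_rot']).as_matrix())
E
```

```text
handle [0.3961 0.0566 0.05  ]
handle [ 0.4194 -0.0225  0.05  ]
panback [ 0.4691 -0.0262  0.032 ]
panback [ 0.3834 -0.055   0.032 ]
panfront [ 0.5068 -0.1516  0.008 ]
panfront [ 0.4238 -0.179   0.008 ]
timer [ 0.3878 -0.1815  0.045 ]
dome [0.3387 0.0378 0.03  ]
tin [0.4334 0.3223 0.085 ]
tin [0.4449 0.2316 0.085 ]
tin [0.4638 0.1393 0.085 ]
box [ 0.3957 -0.2667  0.06  ]
box [ 0.4056 -0.4263  0.06  ]
box [ 0.548  -0.2542  0.06  ]
box [ 0.561  -0.4136  0.06  ]
mac [ 0.4554 -0.0659  0.015 ]
mac [ 0.4681 -0.1036  0.015 ]
mac [ 0.4138 -0.0723  0.015 ]
mac [ 0.4282 -0.1174  0.015 ]
pin [0.5492 0.1082 0.05  ]
pin [ 0.6223 -0.2233  0.05  ]
[[-0.967   0.2549 -0.0007]
 [ 0.2549  0.967  -0.0014]
 [ 0.0003 -0.0015 -1.    ]]
```

```bash
cat >> h.py <<'E'
def down(yang,pitch=0):
    "tool down, y axis at yang deg; pitch = scoop front-down (scoop front = -tool x)"
    a=np.radians(yang);y=np.array([np.cos(a),np.sin(a),0]);z=np.array([0,0,-1.]);x=np.cross(y,z)
    return Ro.from_matrix(np.c_[x,y,z])*Ro.from_euler('y',pitch,degrees=True)
E
python3 - <<'E'
from h import *
print(rel([.416,-.009,.16],down(17)))
print(down(17,20).apply([-1,0,0]))
E
```

```text
(array([-0.4047, -0.4771,  0.0955]), array([-0.0904,  0.0284, 58.2308]))
[ 0.2747 -0.8986 -0.342 ]
```

```bash
python3 -m creep '[{"offset":[-0.1,-0.12,0.0],"delta_rot":[0,0,15],"jaw":0.2},{"offset":[-0.2,-0.24,0.03],"delta_rot":[0,0,30],"jaw":0.2},{"offset":[-0.405,-0.477,0.0955],"delta_rot":[0,0,58],"jaw":0.2},{"offset":[-0.405,-0.477,0.0955],"delta_rot":[0,0,58],"jaw":0.2},{"offset":[-0.405,-0.477,0.0955],"delta_rot":[0,0,58],"jaw":0.2},{"offset":[-0.405,-0.477,0.0955],"delta_rot":[0,0,58],"jaw":0.2},{"offset":[-0.405,-0.477,0.0955],"delta_rot":[0,0,58],"jaw":0.2},{"offset":[-0.405,-0.477,0.0955],"delta_rot":[0,0,58],"jaw":0.2},{"offset":[-0.405,-0.477,0.0955],"delta_rot":[0,0,58],"jaw":0.2},{"offset":[-0.405,-0.477,0.0955],"delta_rot":[0,0,58],"jaw":0.2},{"offset":[-0.405,-0.477,0.0955],"delta_rot":[0,0,58],"jaw":0.2},{"offset":[-0.405,-0.477,0.0955],"delta_rot":[0,0,58],"jaw":0.2},{"offset":[-0.405,-0.477,0.0955],"delta_rot":[0,0,58],"jaw":0.2},{"offset":[-0.405,-0.477,0.0955],"delta_rot":[0,0,58],"jaw":0.2},{"offset":[-0.405,-0.477,0.0955],"delta_rot":[0,0,58],"jaw":0.2},{"offset":[-0.405,-0.477,0.0955],"delta_rot":[0,0,58],"jaw":0.2},{"offset":[-0.405,-0.477,0.0955],"delta_rot":[0,0,58],"jaw":0.2},{"offset":[-0.405,-0.477,0.0955],"delta_rot":[0,0,58],"jaw":0.2},{"offset":[-0.405,-0.477,0.0955],"delta_rot":[0,0,58],"jaw":0.2},{"offset":[-0.405,-0.477,0.0955],"delta_rot":[0,0,58],"jaw":0.2}]' 20
python3 - <<'E'
from h import *
import cv2
print(rel([.416,-.009,.038],down(17)))
cv2.imwrite("pics/w1.png",vision.read_camera("wrist")[:,:,::-1])
E
```

```text
clock: 1.77
tool_pos: [0.416, -0.007, 0.1603]
ee_rot: [0.592, 0.806, 0.0, -0.0]
force: [0.0, 1.1, -0.3]
gripper_width: 0.0532
finger_force: 0.0
(array([-0.002 , -0.0006,  0.1223]), array([-0.0035, -0.0184,  0.3537]))
```

View pics/w1.png

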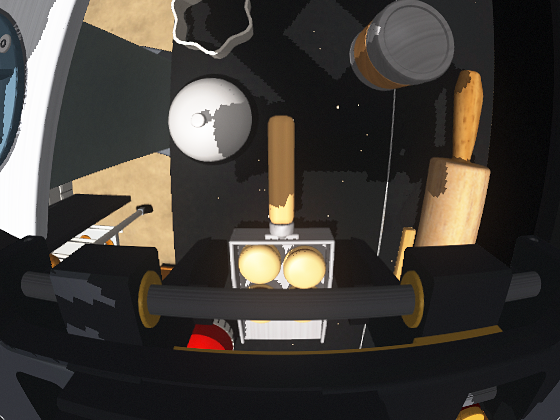

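The wrist view shows the handle centred at column 281, running vertically from (281,118) to (281,222), so the grasp is aligned. Next I go down and grip.

```bash
python3 -m creep '[{"offset":[-0.002,0,0.03],"delta_rot":[0,0,0.3],"jaw":0.2},{"offset":[-0.002,0,0.06],"delta_rot":[0,0,0.3],"jaw":0.2},{"offset":[-0.002,0,0.09],"delta_rot":[0,0,0.3],"jaw":0.2},{"offset":[-0.002,0,0.11],"delta_rot":[0,0,0.3],"jaw":0.2},{"offset":[-0.002,0,0.122],"delta_rot":[0,0,0.3],"jaw":0.2},{"offset":[-0.002,0,0.122],"delta_rot":[0,0,0.3],"jaw":0.2},{"offset":[-0.002,0,0.122],"delta_rot":[0,0,0.3],"jaw":0.2},{"offset":[-0.002,0,0.122],"delta_rot":[0,0,0.3],"jaw":-0.3},{"offset":[-0.002,0,0.122],"delta_rot":[0,0,0.3],"jaw":-0.45},{"offset":[-0.002,0,0.122],"delta_rot":[0,0,0.3],"jaw":-0.7},{"offset":[-0.002,0,0.122],"delta_rot":[0,0,0.3],"jaw":-1},{"offset":[-0.002,0,0.122],"delta_rot":[0,0,0.3],"jaw":-1},{"offset":[-0.002,0,0.122],"delta_rot":[0,0,0.3],"jaw":-1},{"offset":[-0.002,0,0.122],"delta_rot":[0,0,0.3],"jaw":-1},{"offset":[-0.002,0,0.122],"delta_rot":[0,0,0.3],"jaw":-1},{"offset":[-0.002,0,0.122],"delta_rot":[0,0,0.3],"jaw":-1}]' 60
python3 -c "
from h import *;o=arm.get_obs();print(o['tool_pos'],o['moment'])"
```

```text
clock: 3.15
tool_pos: [0.4176, -0.0104, 0.0386]
ee_rot: [0.595, 0.803, 0.0, 0.0]
force: [-0.6, 0.9, 6.9]
gripper_width: 0.0191
finger_force: 60.0
[ 0.4176 -0.0104  0.0386] [0.0752 0.0818 0.0027]
```

```bash
python3 -m creep '[{"offset":[0,0,-0.003],"delta_rot":[0,0,0],"jaw":-1},{"offset":[0,0,-0.008],"delta_rot":[0,-1,0],"jaw":-1},{"offset":[0,0,-0.015],"delta_rot":[0,-2,0],"jaw":-1},{"offset":[0,0,-0.025],"delta_rot":[0,-3,0],"jaw":-1},{"offset":[0,0,-0.037],"delta_rot":[0,-3,0],"jaw":-1},{"offset":[0,0,-0.05],"delta_rot":[0,-3,0],"jaw":-1},{"offset":[0,0,-0.065],"delta_rot":[0,-3,0],"jaw":-1},{"offset":[0,0,-0.08],"delta_rot":[0,-3,0],"jaw":-1},{"offset":[0,0,-0.095],"delta_rot":[0,-3,0],"jaw":-1},{"offset":[0,0,-0.11],"delta_rot":[0,-3,0],"jaw":-1},{"offset":[0,0,-0.12],"delta_rot":[0,-3,0],"jaw":-1},{"offset":[0,0,-0.12],"delta_rot":[0,-3,0],"jaw":-1}]' 60
python3 - <<'E'
from h import *
import cv2
o=arm.get_obs();print(o['tool_pos'],o['force'],o['moment'])
a=vision.read_camera("scene")[120:300,260:460,::-1];b=vision.read_camera("wrist")[180:360,180:380,::-1]
cv2.imwrite("pics/l1.png",cv2.resize(np.hstack([a,b]),None,fx=2,fy=2,interpolation=cv2.INTER_CUBIC))
E
```

```text
clock: 4.15
tool_pos: [0.4183, -0.0106, 0.1604]
ee_rot: [0.595, 0.803, -0.015, 0.023]
force: [0.2, -0.4, -2.3]
gripper_width: 0.0193
finger_force: 60.0
[ 0.4183 -0.0106  0.1604] [ 0.1844 -0.4323 -2.2593] [ 0.2266  0.0611 -0.0363]
```

View pics/l1.png

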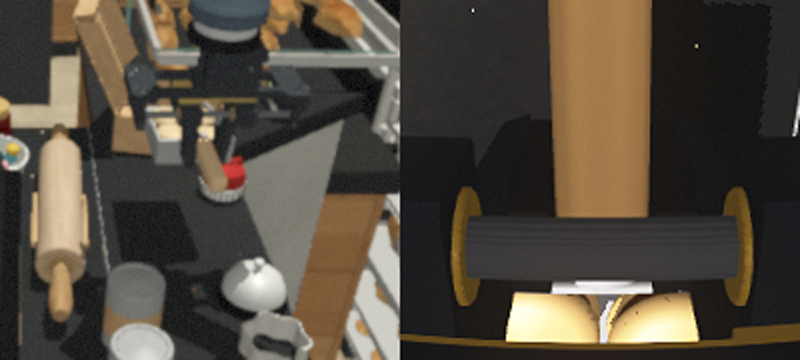

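The scoop is held level behind the box, with the macarons in place. I'll move it over the box next.

```bash
python3 - <<'E'
from h import *
print(rel([.460,-.188,.205],down(5,-3)))
print(rel([.440,-.1,.205],down(11,-3)))
E
```

```text
(array([-0.1848, -0.0106, -0.0371]), array([ 0.647 ,  0.0292, 11.9134]))
(array([-0.0949, -0.0041, -0.0419]), array([0.3314, 0.0303, 5.9217]))
```

```bash
python3 -m creep '[{"offset":[-0.004,0,-0.01],"delta_rot":[0,0,0],"jaw":-1},{"offset":[-0.012,0,-0.02],"delta_rot":[0,0,0.5],"jaw":-1},{"offset":[-0.024,-0.001,-0.03],"delta_rot":[0,0,1],"jaw":-1},{"offset":[-0.04,-0.002,-0.038],"delta_rot":[0.1,0,2],"jaw":-1},{"offset":[-0.058,-0.003,-0.042],"delta_rot":[0.2,0,3],"jaw":-1},{"offset":[-0.076,-0.004,-0.042],"delta_rot":[0.3,0,4.5],"jaw":-1},{"offset":[-0.095,-0.004,-0.042],"delta_rot":[0.3,0,6],"jaw":-1},{"offset":[-0.114,-0.006,-0.041],"delta_rot":[0.4,0,7.5],"jaw":-1},{"offset":[-0.133,-0.007,-0.04],"delta_rot":[0.5,0,9],"jaw":-1},{"offset":[-0.15,-0.008,-0.039],"delta_rot":[0.6,0,10],"jaw":-1},{"offset":[-0.165,-0.009,-0.038],"delta_rot":[0.6,0,11],"jaw":-1},{"offset":[-0.176,-0.01,-0.037],"delta_rot":[0.6,0,12],"jaw":-1},{"offset":[-0.183,-0.0105,-0.037],"delta_rot":[0.6,0,12],"jaw":-1},{"offset":[-0.185,-0.0105,-0.037],"delta_rot":[0.6,0,12],"jaw":-1},{"offset":[-0.185,-0.0105,-0.037],"delta_rot":[0.6,0,12],"jaw":-1}]'
python3 - <<'E'
from h import *
import cv2
o=arm.get_obs();print(o['force'],o['moment'],rel([.460,-.188,.20],down(5,34)))
a=vision.read_camera("scene")[100:280,260:460,::-1];b=vision.read_camera("top")[180:360,280:480,::-1]
cv2.imwrite("pics/l2.png",cv2.resize(np.hstack([a,b]),None,fx=2,fy=2,interpolation=cv2.INTER_CUBIC))
E
```

```text
clock: 5.5
tool_pos: [0.4603, -0.1886, 0.2048]
ee_rot: [0.676, 0.736, -0.017, 0.019]
force: [-0.1, 0.8, -2.4]
gripper_width: 0.0191
finger_force: 60.0
[-0.1055  0.8052 -2.3992] [ 0.1806  0.0894 -0.0415] (array([ 0.0009, -0.0003,  0.0048]), array([ 0.0436, 36.9768, -0.0988]))
```

View pics/l2.png

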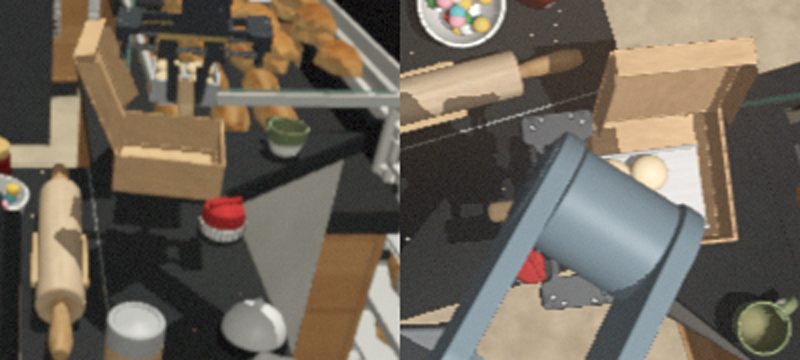

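Top view: the pan is inside the box outline, its front edge near (432,272), clear of the lid. Tip now.

```bash
python3 -m creep '[{"offset":[0,0,0.001],"delta_rot":[0,2,0],"jaw":-1},{"offset":[0,0,0.002],"delta_rot":[0,5,0],"jaw":-1},{"offset":[0,0,0.003],"delta_rot":[0,8,0],"jaw":-1},{"offset":[0,0,0.004],"delta_rot":[0,11,0],"jaw":-1},{"offset":[0,0,0.005],"delta_rot":[0,14,0],"jaw":-1},{"offset":[0,0,0.005],"delta_rot":[0,17,0],"jaw":-1},{"offset":[0,0,0.005],"delta_rot":[0,19,0],"jaw":-1},{"offset":[0,0,0.005],"delta_rot":[0,21,0],"jaw":-1},{"offset":[0,0,0.005],"delta_rot":[0,23,0],"jaw":-1},{"offset":[0,0,0.005],"delta_rot":[0,25,0],"jaw":-1},{"offset":[0,0,0.005],"delta_rot":[0,27,0],"jaw":-1},{"offset":[0,0,0.005],"delta_rot":[0,29,0],"jaw":-1},{"offset":[0,0,0.005],"delta_rot":[0,31,0],"jaw":-1},{"offset":[0,0,0.005],"delta_rot":[0,33,0],"jaw":-1},{"offset":[0,0,0.005],"delta_rot":[0,35,0],"jaw":-1},{"offset":[0,0,0.005],"delta_rot":[0,37,0],"jaw":-1},{"offset":[0,0,0.005],"delta_rot":[0,37,0],"jaw":-1},{"offset":[0,0,0.005],"delta_rot":[0,37,0],"jaw":-1},{"offset":[0,0,0.005],"delta_rot":[0,37,0],"jaw":-1},{"offset":[0,0,0.005],"delta_rot":[0,37,0],"jaw":-1}]'
python3 - <<'E'
from h import *
import cv2
o=arm.get_obs();print(o['force'],o['moment'])
a=vision.read_camera("scene")[80:260,260:460,::-1];b=vision.read_camera("top")[180:360,280:480,::-1]
cv2.imwrite("pics/l3.png",cv2.resize(np.hstack([a,b]),None,fx=2,fy=2,interpolation=cv2.INTER_CUBIC))
E
```

```text
clock: 7.27
tool_pos: [0.4606, -0.1882, 0.2002]
ee_rot: [0.646, 0.705, 0.197, -0.215]
force: [-0.0, -0.2, -1.4]
gripper_width: 0.0189
finger_force: 60.0
[-0.0215 -0.1804 -1.4423] [-0.388   0.0221 -0.0299]
```

View pics/l3.png

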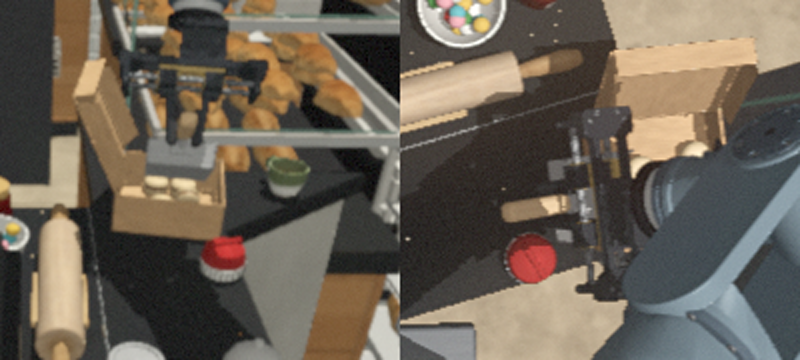

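Contact weight fell by about 0.96 N, so all four macarons have left the scoop, and several are visible in the box around scene pixel (345,172). Next I lift, retreat and level.

```bash
python3 - <<'E'
from h import *
G=Ro.from_quat([.595,.803,0,0])
print(rel([.4606,-.188,.26],down(5,34)))
print(rel([.4183,-.0106,.16],G))
E
```

```text
(array([ 0.0336,  0.0002, -0.0495]), array([ 0.0661,  0.0563, -0.0107]))
(array([ 0.1275, -0.0267,  0.1342]), array([  3.5931, -33.8136, -11.6039]))
```

```bash
python3 -m creep '[{"offset":[0.006,0,-0.01],"delta_rot":[0,0,0],"jaw":-1},{"offset":[0.017,0,-0.025],"delta_rot":[0,0,0],"jaw":-1},{"offset":[0.028,0,-0.042],"delta_rot":[0,0,0],"jaw":-1},{"offset":[0.034,0,-0.05],"delta_rot":[0.3,-3,-1],"jaw":-1},{"offset":[0.037,0,-0.046],"delta_rot":[0.7,-7,-2.3],"jaw":-1},{"offset":[0.042,-0.002,-0.036],"delta_rot":[1.2,-12,-4],"jaw":-1},{"offset":[0.05,-0.004,-0.02],"delta_rot":[1.8,-17,-6],"jaw":-1},{"offset":[0.059,-0.007,-0.003],"delta_rot":[2.3,-22,-7.6],"jaw":-1},{"offset":[0.068,-0.01,0.016],"delta_rot":[2.9,-27,-9.3],"jaw":-1},{"offset":[0.078,-0.013,0.036],"delta_rot":[3.3,-31,-10.6],"jaw":-1},{"offset":[0.088,-0.016,0.056],"delta_rot":[3.6,-33.8,-11.6],"jaw":-1},{"offset":[0.098,-0.019,0.076],"delta_rot":[3.6,-33.8,-11.6],"jaw":-1},{"offset":[0.108,-0.022,0.096],"delta_rot":[3.6,-33.8,-11.6],"jaw":-1},{"offset":[0.117,-0.024,0.114],"delta_rot":[3.6,-33.8,-11.6],"jaw":-1},{"offset":[0.124,-0.026,0.127],"delta_rot":[3.6,-33.8,-11.6],"jaw":-1},{"offset":[0.1275,-0.0267,0.134],"delta_rot":[3.6,-33.8,-11.6],"jaw":-1},{"offset":[0.1275,-0.0267,0.134],"delta_rot":[3.6,-33.8,-11.6],"jaw":-1},{"offset":[0.1275,-0.0267,0.134],"delta_rot":[3.6,-33.8,-11.6],"jaw":-1}]'
python3 - <<'E'
from h import *
import cv2
o=arm.get_obs();G=Ro.from_quat([.595,.803,0,0]);print(o['force'],rel([.4176,-.0104,.0386],G))
a=vision.read_camera("scene")[110:290,260:460,::-1];b=vision.read_camera("top")[180:360,280:480,::-1]
cv2.imwrite("pics/l4.png",cv2.resize(np.hstack([a,b]),None,fx=2,fy=2,interpolation=cv2.INTER_CUBIC))
E
```

```text
clock: 8.87
tool_pos: [0.4187, -0.0111, 0.1608]
ee_rot: [0.595, 0.803, 0.0, -0.0]
force: [0.2, 0.0, -2.2]
gripper_width: 0.0195
finger_force: 60.0
[ 0.2002  0.0232 -2.1562] (array([ 0.0009, -0.001 ,  0.1222]), array([ 0.025 , -0.0392, -0.004 ]))
```

View pics/l4.png

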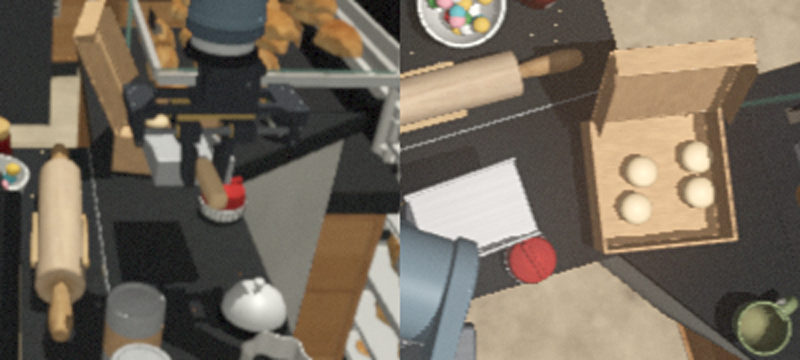

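All four macarons lie flat in the box, and the scoop is empty. I'll lower it back to its old place and release.

```bash
python3 -m creep '[{"offset":[0,0,0.01],"delta_rot":[0,0,0],"jaw":-1},{"offset":[0,0,0.03],"delta_rot":[0,0,0],"jaw":-1},{"offset":[0,0,0.055],"delta_rot":[0,0,0],"jaw":-1},{"offset":[0,0,0.08],"delta_rot":[0,0,0],"jaw":-1},{"offset":[0,0,0.1],"delta_rot":[0,0,0],"jaw":-1},{"offset":[0,0,0.112],"delta_rot":[0,0,0],"jaw":-1},{"offset":[0,0,0.118],"delta_rot":[0,0,0],"jaw":-1},{"offset":[0,0,0.121],"delta_rot":[0,0,0],"jaw":-1},{"offset":[0,0,0.121],"delta_rot":[0,0,0],"jaw":-1},{"offset":[0,0,0.121],"delta_rot":[0,0,0],"jaw":-1}]'
python3 -c "
from h import *;o=arm.get_obs();print(o['force'],o['moment'])"
```

```text
clock: 9.8
tool_pos: [0.419, -0.0113, 0.0396]
ee_rot: [0.596, 0.803, 0.0, 0.0]
force: [0.4, -0.9, 0.1]
gripper_width: 0.0191
finger_force: 60.0
[ 0.3757 -0.8611  0.0651] [-0.0038  0.0335 -0.0629]
```

```bash
python3 -m creep '[{"offset":[0,0,0],"delta_rot":[0,0,0],"jaw":-0.5},{"offset":[0,0,0],"delta_rot":[0,0,0],"jaw":-0.3},{"offset":[0,0,0],"delta_rot":[0,0,0],"jaw":-0.1},{"offset":[0,0,0],"delta_rot":[0,0,0],"jaw":0},{"offset":[0,0,0],"delta_rot":[0,0,0],"jaw":0},{"offset":[0,0,0],"delta_rot":[0,0,0],"jaw":0},{"offset":[0,0,-0.01],"delta_rot":[0,0,0],"jaw":0},{"offset":[0,0,-0.03],"delta_rot":[0,0,0],"jaw":0},{"offset":[0,0,-0.06],"delta_rot":[0,0,0],"jaw":0},{"offset":[0,0,-0.09],"delta_rot":[0,0,0],"jaw":0},{"offset":[0,0,-0.12],"delta_rot":[0,0,0],"jaw":0},{"offset":[0,0,-0.15],"delta_rot":[0,0,0],"jaw":0},{"offset":[0,0,-0.16],"delta_rot":[0,0,0],"jaw":0.5},{"offset":[0,0,-0.16],"delta_rot":[0,0,0],"jaw":1}]' 30
python3 - <<'E'
from h import *
import cv2
o=arm.get_obs();print(o['force'],rel([.4638,.1393,.2],down(60)))
for p in ((268,350),(268,300),(268,240)): print(ray('scene',p,0))
for p,z in (((312,262),0.085),((342,262),.085),((327,262),.085),((330,292),.085),((329,330),.085)): print('tin',ray('scene',p,z))
a=vision.read_camera("scene")[120:380,160:460,::-1];b=vision.read_camera("top")[180:360,220:420,::-1]
b=cv2.resize(b,(289,260));cv2.imwrite("pics/l5.png",cv2.resize(np.hstack([a,b]),None,fx=1.35,fy=1.35,interpolation=cv2.INTER_CUBIC))
E
```

```text
clock: 10.97
tool_pos: [0.4202, -0.0115, 0.2018]
ee_rot: [0.596, 0.803, 0.001, 0.002]
force: [0.4, 0.1, 0.4]
gripper_width: 0.055
finger_force: 0.0
[0.4187 0.1007 0.3923] (array([0.1316, 0.0855, 0.0019]), array([  0.2197,   0.2266, -43.1076]))
[0.5416 0.325  0.    ]
[0.5754 0.2042 0.    ]
[0.6314 0.0035 0.    ]
tin [0.4951 0.1591 0.085 ]
tin [0.4359 0.1428 0.085 ]
tin [0.4655 0.151  0.085 ]
tin [0.4474 0.2347 0.085 ]
tin [0.4364 0.3238 0.085 ]
```

View pics/l5.png

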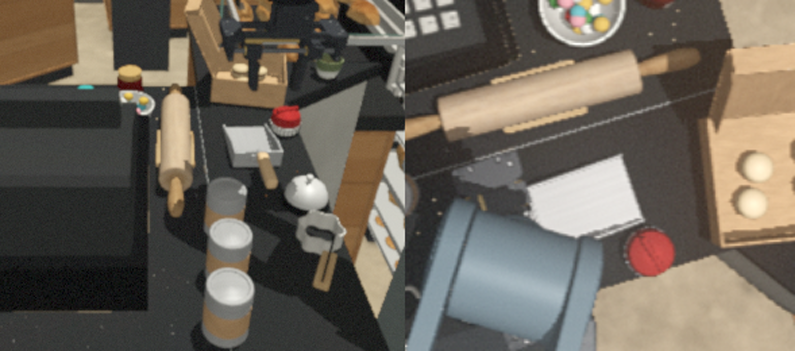

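The scoop lies flat with the gripper clear, and the macarons are in the box. First tin next, at about (.465,.141).

```bash
python3 -m creep '[{"offset":[0.03,0.02,0],"delta_rot":[0,0,-7],"jaw":1},{"offset":[0.06,0.04,0],"delta_rot":[0,0,-14],"jaw":1},{"offset":[0.09,0.06,0],"delta_rot":[0,0,-21],"jaw":1},{"offset":[0.11,0.075,0],"delta_rot":[0,0,-28],"jaw":1},{"offset":[0.134,0.087,0],"delta_rot":[0,0,-35],"jaw":1},{"offset":[0.134,0.087,0],"delta_rot":[0.2,0.2,-43],"jaw":1},{"offset":[0.134,0.087,0],"delta_rot":[0.2,0.2,-43],"jaw":1},{"offset":[0.134,0.087,0],"delta_rot":[0.2,0.2,-43],"jaw":1},{"offset":[0.134,0.087,0],"delta_rot":[0.2,0.2,-43],"jaw":1},{"offset":[0.134,0.087,0],"delta_rot":[0.2,0.2,-43],"jaw":1}]'
python3 - <<'E'
from h import *
print(rel([.465,.141,.062],down(60)),arm.get_obs()['force'],arm.get_obs()['joint_positions'])
E
```

```text
clock: 11.9
tool_pos: [0.4623, 0.1418, 0.1984]
ee_rot: [0.262, 0.965, -0.0, -0.003]
force: [0.6, 0.0, -0.3]
gripper_width: 0.0883
finger_force: 0.0
(array([-0.0037,  0.001 ,  0.1364]), array([-0.1162, -0.3813, -0.329 ])) [ 0.5964  0.0101 -0.3415] [ 0.0504  0.0404  1.884   0.0021  1.2239 -0.9918]
```

```bash
python3 -m creep '[{"offset":[-0.003,0.001,0.02],"delta_rot":[0,-0.3,0],"jaw":1},{"offset":[-0.003,0.001,0.05],"delta_rot":[0,-0.3,0],"jaw":1},{"offset":[-0.003,0.001,0.08],"delta_rot":[0,-0.3,0],"jaw":1},{"offset":[-0.003,0.001,0.11],"delta_rot":[0,-0.3,0],"jaw":1},{"offset":[-0.003,0.001,0.13],"delta_rot":[0,-0.3,0],"jaw":1},{"offset":[-0.003,0.001,0.136],"delta_rot":[0,-0.3,0],"jaw":1},{"offset":[-0.003,0.001,0.136],"delta_rot":[0,-0.3,0],"jaw":1},{"offset":[-0.003,0.001,0.136],"delta_rot":[0,-0.3,0],"jaw":0.6},{"offset":[-0.003,0.001,0.136],"delta_rot":[0,-0.3,0],"jaw":0.45},{"offset":[-0.003,0.001,0.136],"delta_rot":[0,-0.3,0],"jaw":0.35},{"offset":[-0.003,0.001,0.136],"delta_rot":[0,-0.3,0],"jaw":0.2},{"offset":[-0.003,0.001,0.136],"delta_rot":[0,-0.3,0],"jaw":0},{"offset":[-0.003,0.001,0.136],"delta_rot":[0,-0.3,0],"jaw":0},{"offset":[-0.003,0.001,0.136],"delta_rot":[0,-0.3,0],"jaw":0}]' 30
python3 -m creep '[{"offset":[0,0,-0.005],"delta_rot":[0,0,0],"jaw":0},{"offset":[0,0,-0.015],"delta_rot":[0,0,0],"jaw":0},{"offset":[0,0,-0.03],"delta_rot":[0,0,0],"jaw":0},{"offset":[0,0,-0.04],"delta_rot":[0,0,0],"jaw":0},{"offset":[0,0,-0.04],"delta_rot":[0,0,0],"jaw":0},{"offset":[0,0,-0.04],"delta_rot":[0,0,0],"jaw":0},{"offset":[0,0,-0.04],"delta_rot":[0,0,0],"jaw":0},{"offset":[0,0,-0.04],"delta_rot":[0,0,0],"jaw":0}]'
python3 - <<'E'
from h import *
l=[]
for i in range(6): vision.read_camera("wrist"); l.append(arm.get_obs()['force'][2])
print(np.array(l),np.mean(l))
E
```

```text
clock: 13.07
tool_pos: [0.4658, 0.142, 0.0644]
ee_rot: [0.26, 0.966, -0.001, 0.001]
force: [-2.1, -0.9, 7.1]
gripper_width: 0.0599
finger_force: 30.0
clock: 13.73
tool_pos: [0.4645, 0.1421, 0.1025]
ee_rot: [0.26, 0.966, -0.001, -0.001]
force: [-0.5, -0.1, -2.2]
gripper_width: 0.0597
finger_force: 30.0
[-2.3455 -3.066  -3.004  -2.8717 -2.5504 -2.4477] -2.714224313682804
```

About 2.7 N, likely an empty. I set it down and move to the next tin.

```bash
python3 -m creep '[{"offset":[0,0,0.01],"delta_rot":[0,0,0],"jaw":0},{"offset":[0,0,0.022],"delta_rot":[0,0,0],"jaw":0},{"offset":[0,0,0.032],"delta_rot":[0,0,0],"jaw":0},{"offset":[0,0,0.037],"delta_rot":[0,0,0],"jaw":0},{"offset":[0,0,0.0385],"delta_rot":[0,0,0],"jaw":0},{"offset":[0,0,0.0385],"delta_rot":[0,0,0],"jaw":0},{"offset":[0,0,0.0385],"delta_rot":[0,0,0],"jaw":0.4},{"offset":[0,0,0.0385],"delta_rot":[0,0,0],"jaw":0.6},{"offset":[0,0,0.0385],"delta_rot":[0,0,0],"jaw":1},{"offset":[0,0,0.0385],"delta_rot":[0,0,0],"jaw":1},{"offset":[0,0,0.0385],"delta_rot":[0,0,0],"jaw":1},{"offset":[0,0,0.0385],"delta_rot":[0,0,0],"jaw":1},{"offset":[0,0,0.02],"delta_rot":[0,0,0],"jaw":1},{"offset":[0,0,-0.01],"delta_rot":[0,0,0],"jaw":1},{"offset":[0,0,-0.04],"delta_rot":[0,0,0],"jaw":1},{"offset":[0,0,-0.05],"delta_rot":[0,0,0],"jaw":1},{"offset":[0,0,-0.05],"delta_rot":[0,0,0],"jaw":1}]'
python3 - <<'E'
from h import *
print(rel([.446,.233,.15],down(60)),rel([.446,.233,.062],down(60)))
l=[]
for i in range(4): vision.read_camera("wrist"); l.append(arm.get_obs()['force'][2])
print(np.mean(l))
E
```

```text
clock: 15.45
tool_pos: [0.4673, 0.1424, 0.1561]
ee_rot: [0.26, 0.966, 0.0, 0.003]
force: [1.0, 0.3, 0.1]
gripper_width: 0.0882
finger_force: 0.0
(array([0.0639, 0.0677, 0.006 ]), array([ 0.1285,  0.2834, -0.1095])) (array([0.0643, 0.0675, 0.094 ]), array([ 0.1285,  0.2834, -0.1095]))
-0.29944321625785814
```

```bash
python3 -m creep '[{"offset":[0.02,0.022,0],"delta_rot":[0,0,0],"jaw":1},{"offset":[0.045,0.047,0],"delta_rot":[0,0,0],"jaw":1},{"offset":[0.06,0.064,0],"delta_rot":[0,0,0],"jaw":1},{"offset":[0.063,0.0675,0.01],"delta_rot":[0,0,0],"jaw":1},{"offset":[0.063,0.0675,0.03],"delta_rot":[0,0,0],"jaw":1},{"offset":[0.063,0.0675,0.055],"delta_rot":[0,0,0],"jaw":1},{"offset":[0.063,0.0675,0.08],"delta_rot":[0,0,0],"jaw":1},{"offset":[0.063,0.0675,0.091],"delta_rot":[0,0,0],"jaw":1},{"offset":[0.063,0.0675,0.091],"delta_rot":[0,0,0],"jaw":1},{"offset":[0.063,0.0675,0.091],"delta_rot":[0,0,0],"jaw":0.6},{"offset":[0.063,0.0675,0.091],"delta_rot":[0,0,0],"jaw":0.45},{"offset":[0.063,0.0675,0.091],"delta_rot":[0,0,0],"jaw":0.35},{"offset":[0.063,0.0675,0.091],"delta_rot":[0,0,0],"jaw":0.2},{"offset":[0.063,0.0675,0.091],"delta_rot":[0,0,0],"jaw":0},{"offset":[0.063,0.0675,0.091],"delta_rot":[0,0,0],"jaw":0},{"offset":[0.063,0.0675,0.091],"delta_rot":[0,0,0],"jaw":0}]' 30
python3 -m creep '[{"offset":[0,0,-0.005],"delta_rot":[0,0,0],"jaw":0},{"offset":[0,0,-0.015],"delta_rot":[0,0,0],"jaw":0},{"offset":[0,0,-0.03],"delta_rot":[0,0,0],"jaw":0},{"offset":[0,0,-0.04],"delta_rot":[0,0,0],"jaw":0},{"offset":[0,0,-0.04],"delta_rot":[0,0,0],"jaw":0},{"offset":[0,0,-0.04],"delta_rot":[0,0,0],"jaw":0},{"offset":[0,0,-0.04],"delta_rot":[0,0,0],"jaw":0},{"offset":[0,0,-0.04],"delta_rot":[0,0,0],"jaw":0}]'
python3 - <<'E'
from h import *
l=[]
for i in range(6): vision.read_camera("wrist"); l.append(arm.get_obs()['force'][2])
print(np.array(l),np.mean(l))
E
```

```text
clock: 16.98
tool_pos: [0.4454, 0.2324, 0.0633]
ee_rot: [0.26, 0.966, 0.0, 0.001]
force: [-0.5, -0.2, 6.4]
gripper_width: 0.0601
finger_force: 30.0
clock: 17.65
tool_pos: [0.4437, 0.232, 0.1013]
ee_rot: [0.26, 0.966, -0.001, -0.001]
force: [-0.5, 0.8, -6.6]
gripper_width: 0.0604
finger_force: 30.0
[-7.126  -5.5156 -6.4259 -6.7915 -7.4826 -6.8344] -6.695997581461463
```

This one weighs 6.7 N against 2.7 N, so it is the full tin. I raise it by 0.16 m.

```bash
python3 -m creep '[{"offset":[0,0,-0.008],"delta_rot":[0,0,0],"jaw":0},{"offset":[0,0,-0.02],"delta_rot":[0,0,0],"jaw":0},{"offset":[0,0,-0.04],"delta_rot":[0,0,0],"jaw":0},{"offset":[0,0,-0.06],"delta_rot":[0,0,0],"jaw":0},{"offset":[0,0,-0.08],"delta_rot":[0,0,0],"jaw":0},{"offset":[0,0,-0.1],"delta_rot":[0,0,0],"jaw":0},{"offset":[0,0,-0.12],"delta_rot":[0,0,0],"jaw":0},{"offset":[0,0,-0.138],"delta_rot":[0,0,0],"jaw":0},{"offset":[0,0,-0.152],"delta_rot":[0,0,0],"jaw":0},{"offset":[0,0,-0.16],"delta_rot":[0,0,0],"jaw":0},{"offset":[0,0,-0.16],"delta_rot":[0,0,0],"jaw":0},{"offset":[0,0,-0.16],"delta_rot":[0,0,0],"jaw":0},{"offset":[0,0,-0.16],"delta_rot":[0,0,0],"jaw":0},{"offset":[0,0,-0.16],"delta_rot":[0,0,0],"jaw":0},{"offset":[0,0,-0.16],"delta_rot":[0,0,0],"jaw":0},{"offset":[0,0,-0.16],"delta_rot":[0,0,0],"jaw":0}]' 40
python3 - <<'E'
from h import *
import cv2
t=cv2.imread("pics/top0.png");n=vision.read_camera("top")[:,:,::-1]
d=np.abs(t.astype(int)-n).sum(2)
# change at timer, scoop pan, handle, dome, left tin
for k,(u,v) in dict(timer=(346,309),pan=(330,280),handle=(262,303),dome=(256,331),tin3=(132,296)).items(): print(k,d[v-8:v+8,u-8:u+8].mean())
o=arm.get_obs();print(o['force'],np.abs(o['qd']).max())
E
```

```text
clock: 19.28
tool_pos: [0.4443, 0.2322, 0.2613]
ee_rot: [0.26, 0.966, -0.001, -0.001]
force: [-0.5, -0.4, -5.7]
gripper_width: 0.0597
finger_force: 40.0
timer 6.9375
pan 11.16015625
handle 40.37890625
dome 3.015625
tin3 265.19140625
[-0.3695  0.7537 -6.3891] 0.0036949864263966835
```

```bash
python3 - <<'E'
from h import *
import cv2
t=cv2.imread("pics/scene0.png");n=np.ascontiguousarray(vision.read_camera("scene")[:,:,::-1])
g=lambda i:cv2.cvtColor(i,cv2.COLOR_BGR2GRAY).astype(np.float32)
for k,(x0,x1,y0,y1) in dict(tin3=(305,355,312,380),tin1=(308,346,248,282)).items():
    r=cv2.matchTemplate(n[y0-10:y1+10,x0-10:x1+10],t[y0:y1,x0:x1],cv2.TM_CCOEFF_NORMED);print(k,r.max(),np.array(np.unravel_index(r.argmax(),r.shape))-10)
E
```

```text
tin3 0.9254031 [1 0]
tin1 0.9603957 [1 0]
```

Both empty tins still stand where they were, so I hand in.

```bash
python3 -c "
from workcell import arm
print(arm.hand_in())"
```

```text
the job is handed in; nothing more can be done
None
```

I handed the job in at about 19 s: all four macarons are in the box, the empty scoop is flat on the counter, and the gripper is holding the full tin (the middle one, about 6.7 N) upright about 20 cm up; one other tin hefted at about 2.7 N, and I left the third unlifted because the first two already settled it.

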